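Drop the latch bar over the stepped housing

ROBOT

A 6-joint arm with a two-finger parallel gripper is mounted at the origin on a cart in front of the work surface, level with it; the furniture and walls round the work are solid. World frame = base frame: x ahead of the robot, y to its left, z up, the work surface at z = 0. Lengths are in m, angles in degrees, forces in N, time in s.
With the tool pointing down it reaches from about 0.4 to 0.825 m from the base axis. Payload 7 kg.
Tool frame: the origin (TCP) lies midway between the tips of the shut fingers; the grasp point (between the pads) lies 19 mm behind it; x points along the fingers, z is the direction in which the jaws open and shut, and the axes are right-handed (so a half turn about x gives the same grasp; the last joint's range is limited). The gripper opens to 88 mm and grips with 3 to 60 N. Pads are 19 mm wide; open, the fingers measure 130 mm over their backs; the gripper's body (78 mm by 193 mm) begins 47 mm behind the grasp point.
Start: joints at [84.746, 20.546, 0.682, 0, -70.136, -16.507], TCP at [0.25, 0.627, 0.227] pointing down, gripper open.
Joint ranges: [-176.03, 176.03], [-82.01, 121.73], [-58.28, 71.71], [-173.87, 95.51], [-174.79, -0.11], [-173.66, 173.66]. Speed limits (degrees/s): [136.94, 136.94, 172.46, 180, 180, 180].

INTERFACE

Orientations are given as [roll, pitch, yaw] about the fixed x, y, z axes, in that order (R = Rz(yaw) Ry(pitch) Rx(roll)).
In Python, from plant import ctrl gives the robot as it stands. The module is installed in compiled form; this text tells all that it offers.
- The arm moves only by the tool servo_tool, never from a script. Its argument "deltas" is a list of rows, each a list of 3 entries, a list of its own where there are three numbers: the turn, a rotation vector about the tool's x, y, z in degrees, then the shift along the tool's x, y, z in cm, then the finger opening in cm, from 0 to 8.76. A call has 1 to 5 rows; each row is the pose to reach, as a shift and turn from the pose measured when the call began, along the tool's axes at that moment; what a row does not reach only later rows make up. A row lasts 1/10 s, in which the tool goes at most 50 mm and 8.59 degrees, less where a joint would pass 70% of its speed; a pose out of reach is approached as far as the arm can. A call with a gripper value outside its range is refused whole. The fingers move at their own pace and stop on an object; the grip force is fixed at half the most. Time passes only in rows, so rows that repeat a pose let the fingers close. It gives the time, the measured TCP pose, the force and the opening at its end, in the units of the state.
- ctrl.get_obs(): the state, without advancing time (a new reading comes with each control period).
- ctrl.snapshot(name): name is "scene" or "side" or "wrist"; returns a dict with "image" (420x560x3 uint8, red, green, blue), "vertical_fov" (degrees; the focal length in pixels is half the picture's height over the tangent of half this angle, whatever the lens; pixels are square), "cx", "cy" (the principal point, pixels), "k1" (the pictures are not rectified: a ray, as slopes to the right and down, at radius r is drawn at 1 + k1 r^2 times it, then the intrinsics apply), "rvec" (rotation vector, rad) and "tvec" (3), from world to camera coordinates, as OpenCV has them. Camera axes: x right, y down, z forward; pixel columns grow to the right and rows downward; lengths in m; the calibration is good to about 2 mm. A picture is of the moment at which its call begins. There is no depth.
- ctrl.close_job(): hands the job in, once; it reports no verdict.
The state is a dict: "clock": time; "joint_pos": joint angles; "qvel": joint speeds; "tau": joint torques, N m; "tool_pos": TCP position; "orientation": TCP orientation; "force": force on the tool from outside, world axes, zero at the start; "moment": the same for the moment, N m; "opening": finger opening in m.
Only numpy, scipy, OpenCV 4.12 (cv2) and the standard library are available. Lean on these libraries where they do the work, as an engineer would, in place of code of your own. Each camera call takes 0.05 s, during which the arm holds its last target. There are 200 camera calls.

TASK

Lock the stepped housing (wide flange below, narrow neck above) into the two-place measuring fixture: lift the hinged latch bar by its ball knob, swing it over the lip of the keeper that stands beyond that housing as seen from the bar's pivot, and let it drop fully down into the keeper's notch, so that it lies level across the middle of the housing. Leave both housings standing in their nests.

Things in the scene. Friction and masses are not known exactly. Their poses are not given: they have to be found in the camera images.
- latch_knob (a point): Centre of the latch bar's black ball knob, 26 mm diameter, on a 12 mm stem near the bar's free end: 200 mm along the bar from the pivot and 36 mm above the bar's centre line, so 95 mm above the bench while the bar lies level. Nothing within 70 mm of it stands higher than 71 mm, so it can be gripped from above in any finger direction. About 1 N lifts it.
- latch_pivot (a point): Centre of the pin in the fixture's swivel head, 59 mm above the bench. The latch bar (steel, 14 mm wide, 10 mm thick, reaching 220 mm from here toward the robot) swings left and right about the vertical through this point, slightly stiff, up to 0.72 rad either side of the fixture's middle, and tips up about the level pin. Let go, it falls by its weight until level.
- fixture: Aluminium plate 230 x 250 x 12 mm, fixed to the bench. Origin: on the bench below the pivot; its -x axis is the fixture's middle line, toward the robot. Two nests of three short pins lie 85 mm from the pivot, at 0.60 rad left and right of that line; beyond each nest, on the same ray, 160 mm from the pivot, stands a steel keeper. The bar begins level between the keepers.
- bar_over_nest (a point): Point on the bar's centre line 85 mm from the pivot; it lies above a nest's middle when the bar is in that nest's keeper. A keeper is a fork, 20 mm long along the bar; its open-topped notch is 28 mm wide at the floor, 38 mm at the top. Its lips rise 17 mm above the level bar's underside: tip the bar up 0.13 rad or more (knob 26 mm higher) to pass; 0.2 rad is ample.
- latch_bar (a joint): Tipping angle of the latch bar in rad: 0 = level (on its stop, or down in a notch), growing as the knob end is lifted, up to 0.9.
- stepped_center (a point): Centre, half-way up, of the housing to be locked in: turned aluminium, 34 mm high, a flange of 46 mm diameter below and a narrower plain neck above. It stands loose in one of the two nests, left or right. Its top is 8 mm below the level bar. (A like one stands elsewhere on the bench, outside the fixture.)
- drum_center (a point): Centre, half-way up, of the other housing: turned aluminium, a straight-sided open drum, 46 mm diameter, 38 mm high, loose in the other nest. Its top is 4 mm below the level bar. It is not to be locked.
Mind the look-alikes: they are no part of the job. Leave any blue or pink look-alike of the part that bears stepped_center alone.

How it is judged:
By the outcome, as a careful person would: the job done as asked, in the order asked, and still so for the second after the job is handed in, with the robot touching nothing.
It also fails if it takes over 35 s, if anything falls off the work surface, if the arm or the gripper's body presses on something with over 40 N, if the wrist force passes 120 N, or if a joint passes its speed limit or range.

## Working session

There is one attempt and no reset: what is moved stays moved. The work goes in short steps, Python scripts to look and compute and a tool call to move; the robot and the scene stay as the last step left them, time stands still between calls to the robot, and variables do not carry over. Pictures are saved under pics/ and viewed, on a budget of 10 in all, crops included, one or two more only if the job needs it, and the job is handed in when it is done.

Besides the shell and the picture viewer there is one more tool, called after "Emit:" as name(argument=value, ...) on one line, values as JSON. servo_tool: Moves the arm, as the interface text tells. Its arguments: {"type":"object","properties":{"deltas":{"type":"array","items":{"type":"array"}}},"required":["deltas"]}

```bash
mkdir -p pics; cat > h.py <<'E'
import numpy as np, cv2
from plant import ctrl
from scipy.spatial.transform import Rotation as R
def snap(n,f):
    s=ctrl.snapshot(n); cv2.imwrite(f'pics/{f}.png',s['image'][:,:,::-1])
    np.savez(f'pics/{f}.npz',**{k:v for k,v in s.items()}); return s
def K(s):
    f=210/np.tan(np.radians(float(s['vertical_fov'])/2)); return f,float(s['cx']),float(s['cy']),float(s['k1'])
def ray(s,u,v):
    f,cx,cy,k1=K(s); d=np.array([(u-cx)/f,(v-cy)/f]); p=d.copy()
    for _ in range(30): p=d/(1+k1*(p@p))
    M=cv2.Rodrigues(np.array(s['rvec'],float))[0]; t=np.array(s['tvec'],float).ravel()
    return -M.T@t, M.T@np.array([p[0],p[1],1])
def at(s,u,v,z):
    o,d=ray(s,u,v); return o+d*(z-o[2])/d[2]
def tri(*a):
    A=0;b=0
    for s,u,v in a:
        o,d=ray(s,u,v); d=d/np.linalg.norm(d); P=np.eye(3)-np.outer(d,d); A=A+P; b=b+P@o
    return np.linalg.solve(A,b)
def proj(s,p):
    f,cx,cy,k1=K(s); M=cv2.Rodrigues(np.array(s['rvec'],float))[0]
    q=M@np.array(p)+np.array(s['tvec'],float).ravel(); q=q[:2]/q[2]; q=q*(1+k1*(q@q)); return q*f+[cx,cy]
def load(f): return dict(np.load(f'pics/{f}.npz'))
E
python3 - <<'E'
from h import *
a=[snap(n,n+'0')['image'] for n in('scene','side','wrist')]
o=ctrl.get_obs(); print(o)
E
```

```text
{'clock': 0.15, 'joint_pos': array([ 8.47460284e+01,  2.05806112e+01,  6.43494692e-01, -1.39662548e-02,
       -7.01337931e+01, -1.65060183e+01]), 'qvel': array([ 0.0736168 , -0.06587377,  0.05084602,  0.17359175,  0.05208345,
        0.00074767]), 'tau': array([-1.52191515e-03, -5.83275068e+01,  2.93292153e+01,  7.00127006e+00,
        8.77939747e-03, -1.06676184e-04]), 'tool_pos': array([0.25013656, 0.62653599, 0.22583805]), 'orientation': array([   6.01632685,   89.92788463, -105.74841732]), 'force': array([-0.24320915, -0.4991604 , -0.33303129]), 'moment': array([-0.0040236 , -0.03643629,  0.04152574]), 'opening': 0.08765947004951816}
```

View pics/scene0.png

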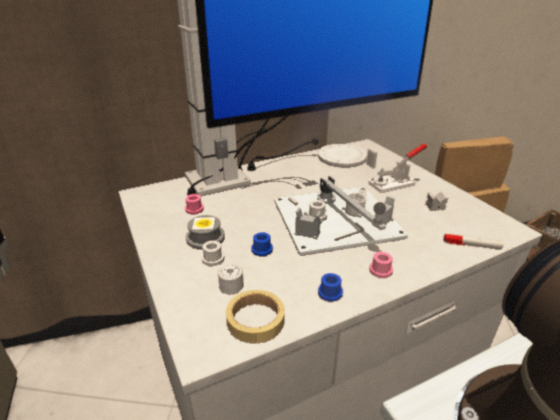

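View pics/side0.png

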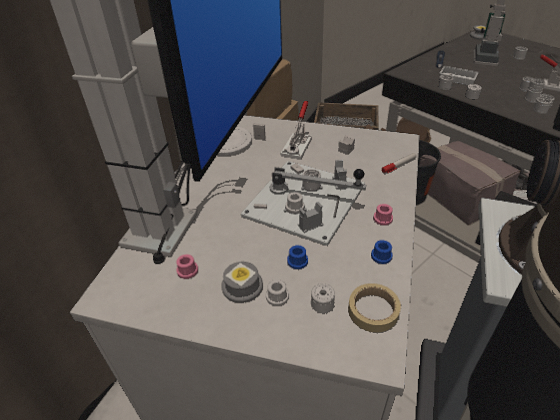

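The scene view shows the fixture at (340,215), with housings at about (317,208) and (357,203) and the knob near (380,208). In the side view the knob is at (358,174) and the housings are at (295,202) and (311,180). I'll enlarge both views.

```bash
python3 - <<'E'
from h import *
a=cv2.imread('pics/scene0.png')[165:255,270:410]; b=cv2.imread('pics/side0.png')[150:245,235:375]
a=cv2.resize(a,(770,495)[0:2],interpolation=3); a=cv2.resize(cv2.imread('pics/scene0.png')[170:250,270:410],(700,400)[:2],interpolation=2)
cv2.imwrite('pics/cA.png',cv2.resize(cv2.imread('pics/scene0.png')[165:255,270:410],None,fx=5.5,fy=5.5,interpolation=2))
cv2.imwrite('pics/cB.png',cv2.resize(b,None,fx=5.5,fy=5.5,interpolation=2))
s,t=load('scene0'),load('side0')
print(tri((s,380,208),(t,358,174)), at(t,358,174,.095), at(s,380,208,.095))
E
```

```text
[ 0.45456655 -0.04778142  0.09418174] [ 0.45420354 -0.04489593  0.095     ] [ 0.45473077 -0.04841914  0.095     ]
```

View pics/cA.png

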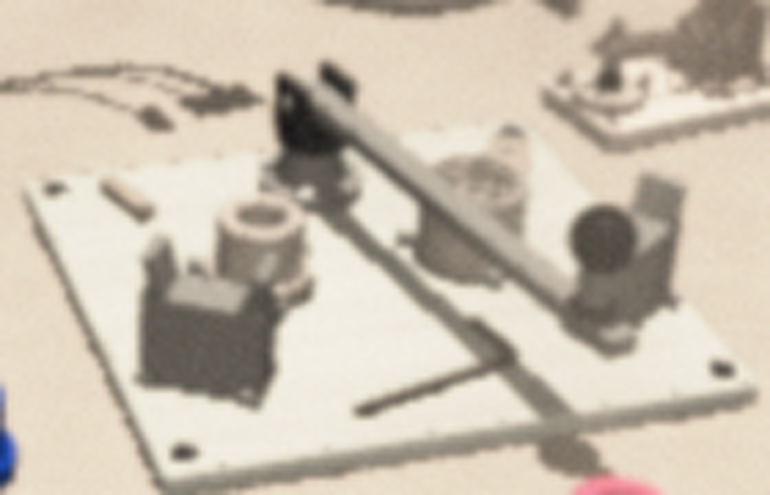

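View pics/cB.png

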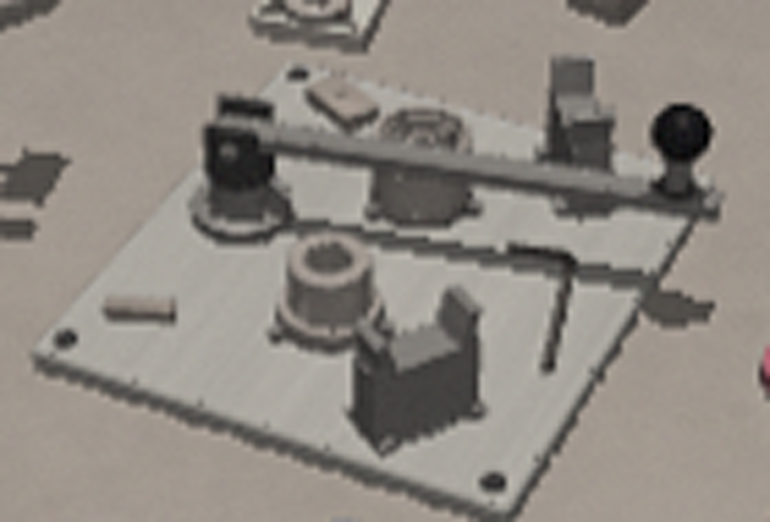

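Two housings stand in the fixture. The one at scene (317,207) / side (295,202) has a wide flange and a narrower neck, so it is the stepped housing. The one at scene (355,203) / side (312,180), partly behind the bar, is the straight drum. The others (blue, pink, and the grey one at scene (212,252)) stand outside the fixture. The bar has to swing toward the stepped housing's keeper, at scene (308,222).

```bash
python3 - <<'E'
from h import *
s,t=load('scene0'),load('side0')
A=lambda x,y:(s,270+x/5.5,165+y/5.5)
B=lambda x,y:(t,235+x/5.5,150+y/5.5)
k=tri(A(603,238),B(680,132)); print('knob',k)
p=tri(A(315,112),B(238,145)); print('pivot',p)
st=tri(A(262,212),B(330,250)); print('stepped top',st, at(*A(262,212),.046),at(*B(330,250),.046))
dr=tri(A(477,172),B(428,130)); print('drum top',dr)
kp=tri(A(208,292),B(408,350)); print('keeper floor',kp)
H=[at(*A(x,y),.012) for x,y in((55,188),(183,452),(722,370))]
G=[at(*B(x,y),.012) for x,y in((65,338),(492,482))]
print('holes',H,G)
print('knob-pivot',np.linalg.norm((k-p)[:2]),np.degrees(np.arctan2(*(k-p)[1::-1])))
print('step-pivot',np.linalg.norm((st-p)[:2]),np.degrees(np.arctan2(*(st-p)[1::-1])))
print('drum',np.linalg.norm((dr-p)[:2]),np.degrees(np.arctan2(*(dr-p)[1::-1])))
print('keep',np.linalg.norm((kp-p)[:2]),np.degrees(np.arctan2(*(kp-p)[1::-1])))
print(R.from_euler('xyz',ctrl.get_obs()['orientation'],degrees=True).as_matrix().round(3))
E
```

```text
knob [ 0.45283254 -0.04563731  0.09548864]
pivot [ 0.65240668 -0.04369303  0.05175977]
stepped top [0.59157816 0.01689627 0.04873361] [0.59487507 0.01518648 0.046     ] [0.59274139 0.01286893 0.046     ]
drum top [ 0.5702881  -0.07385148  0.05529856]
keeper floor [0.5432184  0.06942203 0.04946006]
holes [array([0.7029054 , 0.06069627, 0.012     ]), array([0.50089145, 0.10044518, 0.012     ]), array([ 0.45730301, -0.121691  ,  0.012     ])] [array([0.70086843, 0.06231897, 0.012     ]), array([0.49903938, 0.10090411, 0.012     ])]
knob-pivot 0.19958361534611066 -179.4418349662491
step-pivot 0.085855534344276 135.1128856871095
drum 0.0874813839417479 -159.83399766342012
keep 0.15721673155241614 133.9880281624011
[[-0.     0.929 -0.371]
 [-0.001 -0.371 -0.929]
 [-1.     0.     0.001]]
```

Geometry agrees:
- **Pivot:** about (0.652, -0.044).
- **Bar:** about 180.5°, with the knob 200 mm from the pivot at z = 95 mm.
- **Stepped housing:** 85 mm from the pivot at about 134.5°, on the robot's left, with its keeper on the same ray.

The tool's current finger direction suits both ends of the swing, so I'll keep it and move above the knob.

Emit:
servo_tool(deltas=[[[0,0,0],[0,43.8,55],6],[[0,0,0],[0,43.8,55],6],[[0,0,0],[0,43.8,55],6],[[0,0,0],[0,43.8,55],6],[[0,0,0],[0,43.8,55],6]])

```text
clock: 0.65
tool_pos: [0.3224, 0.3854, 0.2264]
orientation: [5.2, 89.9, -106.6]
force: [-0.1, 0.3, 0.2]
opening: 0.0606
```

Emit:
servo_tool(deltas=[[[0,0,0],[0,28.1,35.2],6],[[0,0,0],[0,28.1,35.2],6],[[0,0,0],[0,28.1,35.2],6],[[0,0,0],[0,28.1,35.2],6],[[0,0,0],[0,28.1,35.2],6]])

```text
clock: 1.15
tool_pos: [0.3945, 0.1462, 0.227]
orientation: [31.6, 90.0, -80.1]
force: [1.0, 0.2, 0.1]
opening: 0.0599
```

Emit:
servo_tool(deltas=[[[0,0,0],[0,12.6,15.7],6],[[0,0,0],[0,12.6,15.7],6],[[0,0,0],[0,12.6,15.7],6],[[0,0,0],[0,12.6,15.7],6],[[0,0,0],[0,12.6,15.7],6]])

```text
clock: 1.65
tool_pos: [0.4538, -0.051, 0.2269]
orientation: [-0.9, 89.9, -112.9]
force: [0.4, -0.0, 0.2]
opening: 0.0599
```

```bash
python3 - <<'E'
from h import *
s=snap('wrist','w1'); o=ctrl.get_obs(); print(o['tool_pos'],o['joint_pos'].round(1))
M=R.from_euler('xyz',o['orientation'],degrees=True).as_matrix(); print(M.round(3))
print('knob exp',proj(s,[.453,-.0456,.095]), 'tcp',proj(s,o['tool_pos']))
E
```

```text
[ 0.45346743 -0.04939331  0.22672782] [ 18.7  -0.6 -25.6   0.1 -65.1  49.2]
[[-0.001  0.927 -0.375]
 [-0.001 -0.375 -0.927]
 [-1.    -0.     0.001]]
knob exp [274.00957677 205.67078195] tcp [276.59582604 261.95646099]
```

View pics/w1.png

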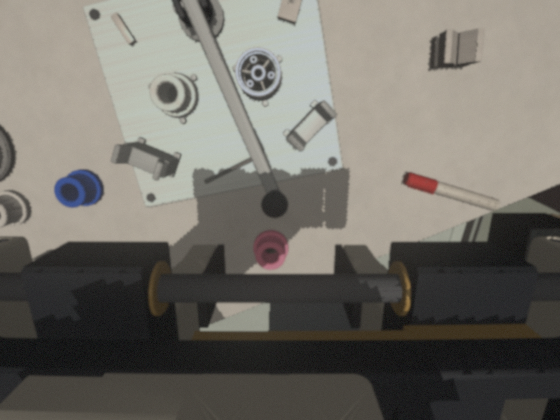

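The wrist view shows the knob at (275,204), within 2 px of the prediction of (274,206). The stepped housing is at (172,92) with its keeper at (147,158). Next I'll lower and grip.

Emit:
servo_tool(deltas=[[[0,0,0],[5,-0.2,-0.4],6],[[0,0,0],[10,-0.2,-0.4],6],[[0,0,0],[13,-0.2,-0.4],6],[[0,0,0],[15,-0.2,-0.4],6],[[0,0,0],[15,-0.2,-0.4],6]])

```text
clock: 2.2
tool_pos: [0.4507, -0.0447, 0.0743]
orientation: [-45.5, 89.6, -157.4]
force: [-0.5, -0.3, 0.6]
opening: 0.0597
```

Emit:
servo_tool(deltas=[[[0,0,0],[0,0,0],2],[[0,0,0],[0,0,0],2],[[0,0,0],[0,0,0],2],[[0,0,0],[0,0,0],2],[[0,0,0],[0,0,0],2]])

```text
clock: 2.7
tool_pos: [0.451, -0.0446, 0.0749]
orientation: [-44.8, 89.7, -156.8]
force: [-0.5, 0.5, -0.3]
opening: 0.0258
```

```bash
python3 - <<'E'
from h import *
o=ctrl.get_obs(); print(o['tool_pos'],o['orientation'],o['force'],o['opening'])
M=R.from_euler('xyz',o['orientation'],degrees=True).as_matrix()
P=np.array([.652,-.0445]); 
def kn(th,a):
    r=.2*np.cos(a)-.036*np.sin(a); th=np.radians(th); return np.array([P[0]+r*np.cos(th),P[1]+r*np.sin(th),.059+.2*np.sin(a)+.036*np.cos(a)])
k0=kn(180.5,0); print(k0)
for th,a in [(180.5,.08),(180.5,.16),(180.5,.24)]+[(x,.24) for x in np.arange(180,130,-5)]+[(134.4,x) for x in(.24,.16,.08,0)]:
    print(round(th,1),a,(M.T@(kn(th,a)-k0)*100).round(1), kn(th,a).round(3))
E
```

```text
[ 0.4510303  -0.04459428  0.07491398] [ -44.81992184   89.67736503 -156.80308469] [-0.5294849   0.46149553 -0.26200696] 0.02582915491921623
[ 0.45200762 -0.04624531  0.095     ]
180.5 0.08 [-1.6  0.3 -0.1] [ 0.456 -0.046  0.111]
180.5 0.16 [-3.1  0.8 -0.3] [ 0.46  -0.046  0.126]
180.5 0.24 [-4.7  1.3 -0.5] [ 0.466 -0.046  0.142]
180 0.24 [-4.7  1.2 -0.7] [ 0.466 -0.044  0.142]
175 0.24 [-4.7  0.7 -2.2] [ 0.467 -0.028  0.142]
170 0.24 [-4.7  0.3 -3.8] [ 0.469 -0.012  0.142]
165 0.24 [-4.7  0.  -5.4] [0.473 0.004 0.142]
160 0.24 [-4.7 -0.1 -7. ] [0.477 0.019 0.142]
155 0.24 [-4.7 -0.1 -8.6] [0.484 0.034 0.142]
150 0.24 [ -4.7   0.1 -10.2] [0.491 0.048 0.142]
145 0.24 [ -4.7   0.4 -11.8] [0.5   0.062 0.142]
140 0.24 [ -4.7   0.8 -13.4] [0.51  0.075 0.142]
135 0.24 [ -4.7   1.4 -14.9] [0.521 0.087 0.142]
134.4 0.24 [ -4.7   1.4 -15.1] [0.522 0.088 0.142]
134.4 0.16 [ -3.2   0.9 -15.3] [0.518 0.092 0.126]
134.4 0.08 [ -1.7   0.5 -15.5] [0.515 0.096 0.111]
134.4 0 [ -0.1   0.2 -15.7] [0.512 0.098 0.095]
```

The opening reads 25.8 mm, so the ball is held. Lifting.

Emit:
servo_tool(deltas=[[[0,0,0],[-0.8,0.1,0],2],[[0,0,0],[-1.6,0.3,-0.1],2],[[0,0,0],[-3.1,0.8,-0.3],2],[[0,0,0],[-4.7,1.3,-0.5],2],[[0,0,0],[-4.7,1.3,-0.5],2]])

```text
clock: 3.2
tool_pos: [0.4663, -0.0446, 0.124]
orientation: [-38.9, 89.8, -150.9]
force: [0.9, -0.3, -2.4]
opening: 0.0242
```

Emit:
servo_tool(deltas=[[[0,0,0],[0,-0.6,-1.7],2],[[0,0,0],[0,-1.0,-3.3],2],[[0,0,0],[0,-1.3,-4.9],2],[[0,0,0],[0,-1.4,-6.5],2],[[0,0,0],[0,-1.4,-8.1],2]])

```text
clock: 3.7
tool_pos: [0.4822, 0.0358, 0.1234]
orientation: [-45.5, 89.6, -157.6]
force: [-0.8, -3.1, -1.8]
opening: 0.0242
```

```bash
python3 - <<'E'
from h import *
s=snap('side','s2'); o=ctrl.get_obs(); print(o['tool_pos'],o['force'],o['opening'])
print(R.from_euler('xyz',o['orientation'],degrees=True).as_matrix().round(3))
cv2.imwrite('pics/c2.png',cv2.resize(cv2.imread('pics/s2.png')[130:260,220:400],None,fx=4,fy=4,interpolation=2))
E
```

```text
[0.48329223 0.03768721 0.12345586] [-8.14681594  5.5051051   4.7964416 ] 0.024304629436022802
[[-0.005  0.927 -0.375]
 [-0.002 -0.375 -0.927]
 [-1.    -0.004  0.004]]
```

View pics/c2.png

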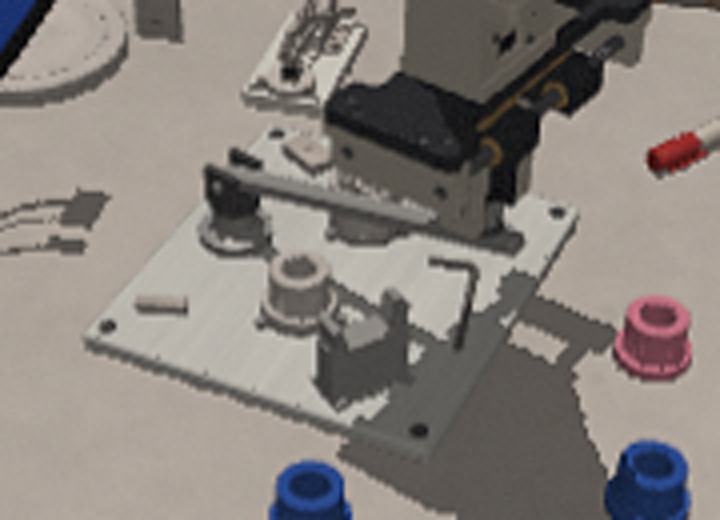

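The bar has swung with the gripper, and both housings are still standing. I'll check the bar's height before crossing the lip.

```bash
python3 - <<'E'
from h import *
s=load('s2')
for a in(0,.1,.2,.24,.3):
  for th in(150,155,160):
    r=.22*np.cos(a);t=np.radians(th);q=proj(s,[.652+r*np.cos(t),-.0445+r*np.sin(t),.059+.22*np.sin(a)]);print(a,th,((q-[220,130])*4).round(0))
E
```

```text
0 150 [501. 340.]
0 155 [522. 323.]
0 160 [540. 306.]
0.1 150 [502. 309.]
0.1 155 [523. 293.]
0.1 160 [542. 275.]
0.2 150 [500. 276.]
0.2 155 [521. 260.]
0.2 160 [540. 243.]
0.24 150 [498. 262.]
0.24 155 [520. 246.]
0.24 160 [538. 229.]
0.3 150 [495. 241.]
0.3 155 [516. 225.]
0.3 160 [534. 209.]
```

The bar end matches a tip of 0.24 rad at 155°, which clears the lip. I'll swing on to 134.4°.

Emit:
servo_tool(deltas=[[[0,0,0],[0,0.2,-1.3],2],[[0,0,0],[0,0.5,-2.9],2],[[0,0,0],[0,0.9,-4.5],2],[[0,0,0],[0,1.7,-6.1],2],[[0,0,0],[0,1.7,-6.1],2]])

```text
clock: 4.25
tool_pos: [0.5238, 0.0906, 0.1231]
orientation: [-63.1, 89.7, -175.0]
force: [-5.0, 4.0, 2.2]
opening: 0.0244
```

Emit:
servo_tool(deltas=[[[0,0,0],[0,0,0],2]])

```text
clock: 4.35
tool_pos: [0.5248, 0.0919, 0.1231]
orientation: [-66.8, 89.8, -178.7]
force: [-1.0, -1.7, -1.1]
opening: 0.0243
```

```bash
python3 - <<'E'
from h import *
s=snap('side','s3'); o=ctrl.get_obs(); print(o['tool_pos'],o['force'],o['opening'])
M=R.from_euler('xyz',o['orientation'],degrees=True).as_matrix();print(M.round(3))
cv2.imwrite('pics/c3.png',cv2.resize(cv2.imread('pics/s3.png')[130:260,220:400],None,fx=4,fy=4,interpolation=2))
for a in(.2,.24):
  for th in(131,134.4,138):
    r=.22*np.cos(a);t=np.radians(th);q=proj(s,[.652+r*np.cos(t),-.0445+r*np.sin(t),.059+.22*np.sin(a)]);print(a,th,((q-[220,130])*4).round(0))
k=o['tool_pos']+M@[-.019,0,0]-[.652,-.0445,.059]; print(np.degrees(np.arctan2(k[1],k[0])),np.hypot(k[0],k[1]))
E
```

```text
[0.52499004 0.09189745 0.12308834] [-2.65872336  2.3264487   0.33348677] 0.024241613824874723
[[-0.004  0.928 -0.373]
 [-0.    -0.373 -0.928]
 [-1.    -0.003  0.001]]
0.2 131 [395. 326.]
0.2 134.4 [416. 319.]
0.2 138 [438. 310.]
0.24 131 [394. 312.]
0.24 134.4 [415. 304.]
0.24 138 [436. 296.]
132.9425789024269 0.1863276737634363
```

View pics/c3.png

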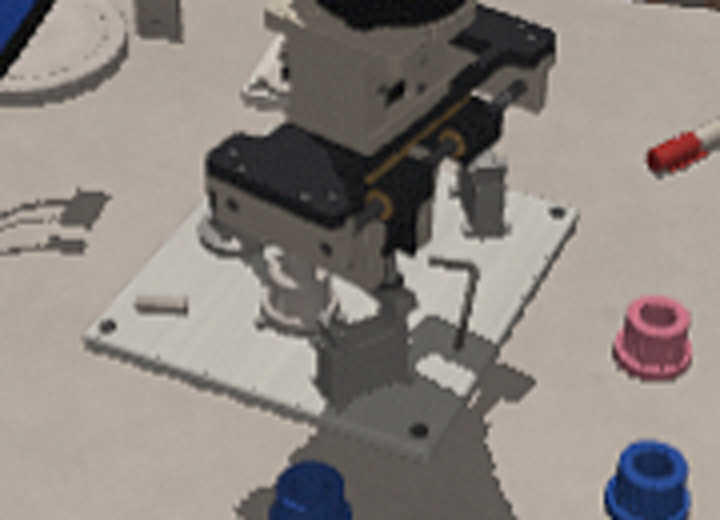

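The bar is above the keeper at about 133°, a slight overshoot. I'll correct to 134.4° and lower it almost to the floor of the notch.

Emit:
servo_tool(deltas=[[[0,0,0],[0,-0.1,0.5],2],[[0,0,0],[0.8,-0.4,0.4],2],[[0,0,0],[1.6,-0.7,0.3],2],[[0,0,0],[2.4,-0.9,0.1],2],[[0,0,0],[3.1,-1.1,0],2]])

```text
clock: 4.9
tool_pos: [0.5148, 0.097, 0.0921]
orientation: [-87.6, 89.8, 160.6]
force: [-3.5, 4.3, 1.0]
opening: 0.0244
```

Emit:
servo_tool(deltas=[[[0,0,0],[0.6,-0.1,-0.1],2],[[0,0,0],[1.1,-0.2,-0.1],2],[[0,0,0],[1.1,-0.2,-0.1],2]])

```text
clock: 5.2
tool_pos: [0.5132, 0.099, 0.0806]
orientation: [-88.5, 89.8, 159.7]
force: [-4.6, 4.0, 0.7]
opening: 0.0243
```

```bash
python3 - <<'E'
from h import *
o=ctrl.get_obs(); print(o['tool_pos'],o['force'],o['opening'])
M=R.from_euler('xyz',o['orientation'],degrees=True).as_matrix()
k=o['tool_pos']+M@[-.019,0,0]-[.652,-.0445,.059]; print(np.degrees(np.arctan2(k[1],k[0])),np.hypot(k[0],k[1]),k[2])
E
```

```text
[0.51318593 0.09901357 0.08058185] [-4.63699602  3.96450845  0.73140954] 0.024323250496094143
134.03799803022872 0.19960278395538772 0.040581735514770345
```

Emit:
servo_tool(deltas=[[[0,0,0],[0.4,0,0],2],[[0,0,0],[0.4,0,0],2],[[0,0,0],[0.4,0,0],6],[[0,0,0],[0.4,0,0],6],[[0,0,0],[0.4,0,0],6]])

```text
clock: 5.7
tool_pos: [0.5138, 0.0989, 0.0769]
orientation: [-98.8, 89.8, 149.4]
force: [-0.2, -0.5, 0.2]
opening: 0.0421
```

Emit:
servo_tool(deltas=[[[0,0,0],[0,0,0],6],[[0,0,0],[-3,0,0],6],[[0,0,0],[-7,0,0],6],[[0,0,0],[-12,0,0],6],[[0,0,0],[-17,0,0],6]])

```text
clock: 6.2
tool_pos: [0.5139, 0.0983, 0.2488]
orientation: [-87.5, 89.9, 160.7]
force: [1.0, 1.3, 0.1]
opening: 0.06
```

Emit:
servo_tool(deltas=[[[0,0,0],[-4,-9,-4],6],[[0,0,0],[-4,-9,-4],6],[[0,0,0],[-4,-9,-4],6]])

```text
clock: 6.5
tool_pos: [0.4444, 0.1711, 0.2923]
orientation: [178.5, 89.7, 66.8]
force: [0.4, 1.0, -0.5]
opening: 0.0598
```

```bash
python3 - <<'E'
from h import *
s=snap('side','s4'); snap('wrist','w4'); o=ctrl.get_obs(); print(o['tool_pos'],o['force'],o['opening'])
cv2.imwrite('pics/c4.png',cv2.resize(cv2.imread('pics/s4.png')[130:260,220:400],None,fx=4,fy=4,interpolation=2))
for a in(0,.03,.1):
  for th in(132,134.4,137):
    r=.2*np.cos(a)-.036*np.sin(a);t=np.radians(th);q=proj(s,[.652+r*np.cos(t),-.0445+r*np.sin(t),.059+.2*np.sin(a)+.036*np.cos(a)]);print(a,th,((q-[220,130])*4).round(0))
E
```

```text
[0.44504892 0.16978631 0.29017565] [ 0.43388413  0.23495085 -1.88867236] 0.06031627164756916
0 132 [387. 318.]
0 134.4 [401. 313.]
0 137 [415. 307.]
0.03 132 [386. 308.]
0.03 134.4 [400. 303.]
0.03 137 [414. 298.]
0.1 132 [384. 284.]
0.1 134.4 [397. 280.]
0.1 137 [411. 274.]
```

View pics/c4.png

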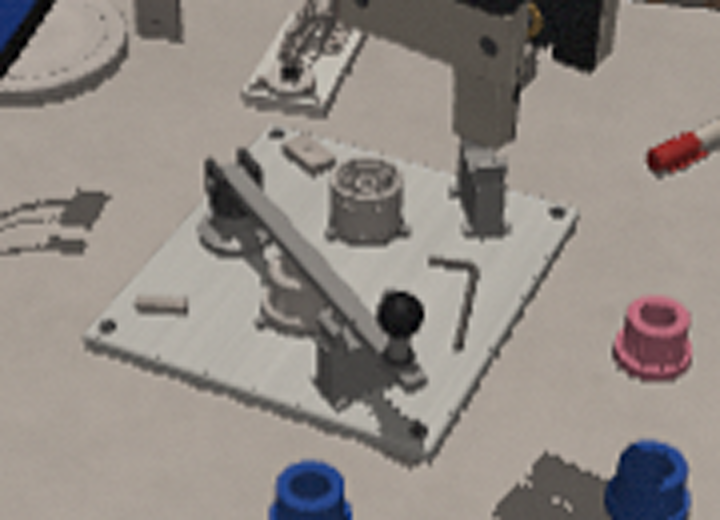

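View pics/w4.png

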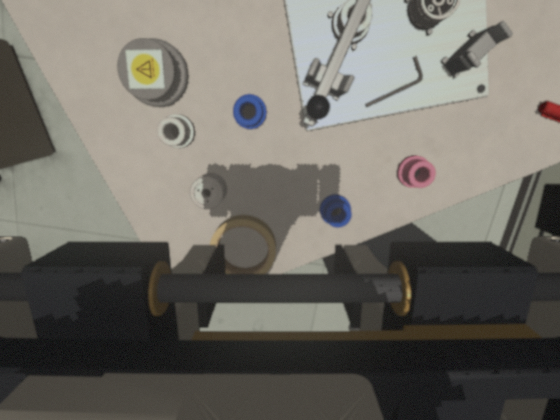

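The side crop puts the knob at (401,313), exactly where a level bar at 134.4° should be. The wrist view shows the bar between the keeper's lips at (328,82), across the stepped housing at (352,20). Both housings are in their nests and the gripper is clear, so I'm handing in.

```bash
python3 -c "
from plant import ctrl; print(ctrl.close_job())"
```

```text
the job is handed in; nothing more can be done
None
```

The stepped housing, in the nest on the robot's left, is locked in, and the job was handed in at about 6.6 s. I gripped the ball knob, tipped the bar up about 0.24 rad, swung it from 180° to 134°, lowered it into the keeper and let go.

**Last checks:**
- **Bar position:** in the side view the knob sits within a pixel of the prediction for a level bar at 134.4°. The wrist view shows the bar between the keeper's lips and across the stepped housing.
- **Housings:** both still stand in their nests. The look-alikes were not touched.
- **Forces:** none of the readings I took came to more than about 11 N. The gripper was open, empty and well clear at hand-in.

No check failed or disagreed. The only correction was a swing overshoot of about 1.5°, made before lowering.

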